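Switch a fraction collector over to the amber vial

ROBOT

A 7-joint arm with a two-finger parallel gripper is mounted at the origin on the work surface. World frame = base frame: x ahead of the robot, y to its left, z up, the work surface at z = 0. Lengths are in mm, angles in rad, forces in N, time in s.
With the tool pointing down it reaches from about 425 to 825 mm from the base axis. Payload 3.6 kg.
Tool frame: the origin (TCP) lies midway between the tips of the shut fingers; the grasp point (between the pads) lies bot.pinch_z behind it (bot.pinch_z is the distance from the TCP to the grasp point, in mm); z points along the fingers, x is the direction in which the jaws open and shut, and the axes are right-handed (so a half turn about z gives the same grasp; the last joint's range is limited). The gripper opens to 85 mm and grips with 20 to 120 N. Pads are 22 mm wide; open, the fingers measure 114 mm over their backs; the gripper's body (76 mm by 85 mm) begins 54 mm behind the grasp point. The pads swing forward as they close: fully open they stand 13 mm farther back than shut.
Start: joints at [1.147, 0.615, -0.013, 1.423, 0.008, 1.103, -0.04], TCP at [251.813, -599.21, 231.297] pointing down, gripper open.
Joint ranges: [-3.12, 3.12], [-0.3, 2.06], [-1.34, 1.32], [0.26, 2.42], [-1.36, 4.5], [0.01, 1.98], [-2.84, 2.84]. Speed limits (rad/s): [2.79, 2.79, 3.14, 3.14, 3.14, 3.14, 3.14].

INTERFACE

Orientations are given as a rotation vector (axis times angle).
In Python, from cell import bot, vision gives the robot as it stands.
- The arm moves only by the tool jog_arm, never from a script. Its argument "motion" is a list of rows, each an object of numbers: "fingers": the closure, from 0 (fully open) to 1 (shut); "dx", "dy", "dz": the shift along the tool's x, y, z in mm; "twist": the turn about the tool's z in degrees. A call has 1 to 20 rows; each row is the pose to reach, as a shift and turn from the pose measured when the call began, along the tool's axes at that moment; what a row does not reach only later rows make up. A row lasts 1/12 s, in which the tool goes at most 41.7 mm and 7.16 degrees, less where a joint would pass 70% of its speed; a pose out of reach is approached as far as the arm can. A call with a gripper value outside its range is refused whole. The fingers move at their own pace and stop on an object; the grip force is fixed at half the most. Time passes only in rows, so rows that repeat a pose let the fingers close. It gives the time, the measured TCP pose, the force and the opening at its end, in the units of the state.
- bot.observe(): the state, without advancing time (a new reading comes with each control period).
- vision.grab_frame(name): name is "scene" or "top" or "wrist"; returns a dict with "pixels" (400x640x3 uint8, red, green, blue), "range_z" (400x640 float32, mm along the optical axis (not along the pixel's ray), 0 where there is no reading), "fovy" (degrees; the focal length in pixels is half the picture's height over the tangent of half this angle, whatever the lens; pixels are square), "cx", "cy" (the principal point, pixels), "D" ([k1, k2, p1, p2, k3] as OpenCV has them; the pictures are not rectified), "extrinsics" (4x4, takes a point from world to camera coordinates); the wrist camera has in their place "tool_from_camera" (4x4, takes a point from camera to tool coordinates, whose origin is the TCP and whose axes are the tool frame's). Camera axes: x right, y down, z forward; pixel columns grow to the right and rows downward; lengths in mm; the calibration is good to about 2 mm. A picture is of the moment at which its call begins: read the wrist's pose just before it.
- bot.finish_job(): hands the job in, once; it reports no verdict.
The state is a dict: "t": time; "joint_pos": joint angles; "dq": joint speeds; "joint_efforts": joint torques, N m; "tool_pos": TCP position; "orientation": TCP orientation; "force": force on the tool from outside, world axes, zero at the start; "moment": the same for the moment, N m; "width": finger opening in mm.
Only numpy, scipy, OpenCV 4.12 (cv2) and the standard library are available. Lean on these libraries where they do the work, as an engineer would, in place of code of your own. Each camera call takes 0.05 s, during which the arm holds its last target.

TASK

The next peak is light-sensitive and has to drip into the amber vial. Turn the diverter valve's lever fully over from collect to waste, pull up the index plunger of the vial rack, slide the rack until the amber vial stands under the drip spout and let the plunger drop home into its hole, then turn the lever fully back to collect and take your hands off. Never draw the plunger unless the valve is at waste, keep the vials standing in the rack, and leave the bottles, glassware and wrench where they are.

Things in the scene. Friction and masses are not known exactly. Their poses are not given: they have to be found in the camera images.
- station: Collection station, fixed: base plate 230 (x) by 480 (y) by 12 mm. Origin at the centre of its underside; y along the rack's sliding line, x across it and away from the robot, z up. In mm: rack row at x 0; spout over x 0, y 0, its arm at y 0 from a post at x 75, no higher than 150; valve axis at x 75, y -130; index bar at x -80. The rack and vials reach 95 high.
- valve (a joint): Valve lever about an upright axis, rad. 0 = collect, at the green dot: lever points 150 deg (from station +x, counter-clockwise seen from above), on the spout's side. 1.047 = waste, at the red dot: lever points 210 deg. Stops at both ends; from 0.15 rad past the middle an over-centre spring snaps it home and holds it with about 0.18 N m (some 4 N at the grip point).
- valve_axis (a point): Point on the valve lever's upright turning axis, at half the lever's height, 161 mm above the bench. The valve body below is 52 mm in diameter and ends 144 mm above the bench.
- lever_grip (a point): Grip point on the blue valve lever, 46 mm out from the axis, at half its height. The lever is a bar 12 mm wide and 22 mm high (150 to 172 mm above the bench) reaching 66 mm out from the axis; from 30 mm out it is free on both sides and below.
- plunger (a joint): Lift of the index plunger, m: 0 = home, pin 7 mm deep in a hole of the index bar; from 7.5 mm the pin is clear and the rack slides; stop at 12 mm. Its spring pushes it down with 4 N at home, 7 N fully drawn. Let go between holes it rests on the bar, about 7 mm up, and drops into the next hole that comes under it.
- plunger_knob (a point): Centre (half-way up) of the black pull knob of the index plunger; rides on the rack, 80 mm in front (robot's side) of the middle slot. Round, 26 mm in diameter where gripped, 29 at its top rim; 25 mm high, 59 to 84 mm above the bench when home. Below it the plunger's neck, 18 to 22 mm thick, on a plate that is 34 mm above the bench.
- rack (a joint): Position of the vial rack, m, growing along station +y; starts at 0 with its middle slot under the spout. Slots and index holes are both 38 mm apart: holes at -0.076, -0.038, 0, 0.038, 0.076 each put one slot under the spout; stops at 0.084. Pin play in a hole 0.75 mm. With vials about 1 kg, slides with 1 to 2 N; the plunger knob can pull it along.
- spout_tip (a point): Tip of the drip spout, 108 mm above the bench, 13 mm above the mouths of the vials.
- amber_vial_center (a point): Centre (half-way up) of the amber vial: open brown glass vial, 28 mm in diameter, 61 mm tall, standing in one of the rack's four outer slots (never the middle one) with its foot 34 mm above the bench. The other four vials are alike but of clear glass.
- clear_vial1_center (a point): Centre (half-way up) of a clear glass vial, 28 mm in diameter, 61 mm tall, standing in the rack.
- clear_vial2_center (a point): Centre (half-way up) of a clear glass vial, 28 mm in diameter, 61 mm tall, standing in the rack.
- clear_vial3_center (a point): Centre (half-way up) of a clear glass vial, 28 mm in diameter, 61 mm tall, standing in the rack.
- clear_vial4_center (a point): Centre (half-way up) of a clear glass vial, 28 mm in diameter, 61 mm tall, standing in the rack.
- amber_bottle_center (a point): Centre (half-way up) of a loose amber reagent bottle with blue cap, 94 mm in diameter, 225 mm tall. Leave it standing.
- clear_bottle_center (a point): Centre (half-way up) of a loose clear reagent bottle with blue cap, 86 mm in diameter, 182 mm tall. Leave it standing.
- brown_bottle_center (a point): Centre (half-way up) of a loose dark brown reagent bottle with red cap, 90 mm in diameter, 205 mm tall. Leave it standing.
- flask_center (a point): Centre (90 mm up) of a loose stoppered volumetric flask, 62 mm in diameter at its body, neck 15 mm, 180 mm tall, in front of the station. Leave it standing.
- beaker_center (a point): Centre (half-way up) of a loose glass beaker, 64 mm in diameter, 74 mm tall, in front of the station. Leave it standing.
- conical_flask_center (a point): Centre (half-way up) of a loose glass conical flask, 76 mm in diameter at its foot, 124 mm tall. Leave it standing.
- wash_bottle_center (a point): Point 70 mm up on the axis of a loose white wash bottle with red cap and bent nozzle, 60 mm in diameter, 172 mm tall. Leave it standing.
- wrench_grip (a point): Handle of a small loose wrench, 130 mm long, that lies flat in front of the station. Leave it lying.
- amber_vial: The amber vial itself: origin at the centre of its underside, z axis up along the vial.
Not all that is in view belongs to the job. What is shaped like the amber_vial but yellow is not meant.

How it is judged:
By the outcome, as a careful person would: the job done as asked, in the order asked, and still so for the second after the job is handed in, with the robot touching nothing.
It also fails if it takes over 61 s, if anything falls off the work surface, if the arm or the gripper's body presses on something with over 40 N, if the wrist force passes 120 N, or if a joint passes its speed limit or range.

## Working session

There is one attempt and no reset: what is moved stays moved. The work goes in short steps, Python scripts to look and compute and a tool call to move; the robot and the scene stay as the last step left them, time stands still between calls to the robot, and variables do not carry over. Pictures are saved under pics/ and viewed, and the job is handed in when it is done.

Besides the shell and the picture viewer there is one more tool, called in YAML: its name, and indented under it one key for each argument. jog_arm: Moves the arm, as the interface text tells. Its arguments: {"type":"object","properties":{"motion":{"type":"array","items":{"type":"object","properties":{"fingers":{"type":"number"},"dx":{"type":"number"},"dy":{"type":"number"},"dz":{"type":"number"},"twist":{"type":"number"}}}}},"required":["motion"]}

```bash
ls; mkdir -p pics; python3 - <<'E'
from cell import bot, vision
import cv2, numpy as np
s=bot.observe()
for k,v in s.items(): print(k,np.round(v,3))
print(bot.pinch_z)
for n in ["scene","top","wrist"]:
    f=vision.grab_frame(n)
    cv2.imwrite(f"pics/{n}0.png",f["pixels"][:,:,::-1])
    np.savez(f"pics/{n}0.npz",**{k:np.array(v) for k,v in f.items()})
    print(n,f["fovy"],f["cx"],f["cy"],np.round(f["D"],4)); print(np.round(f.get("extrinsics",f.get("tool_from_camera")),3))
E
```

```text
pics
t 0.0
joint_pos [ 1.147  0.616 -0.013  1.425  0.008  1.103 -0.04 ]
dq [ 0.    -0.    -0.001  0.002 -0.001  0.     0.001]
joint_efforts [-0.0000e+00 -4.6921e+01  2.5900e-01 -1.7103e+01  1.0000e-02  1.0000e-02
 -0.0000e+00]
tool_pos [ 251.491 -598.537  230.149]
orientation [-2.615  1.738  0.003]
force [-0.308  0.126  0.76 ]
moment [ 0.017 -0.04   0.004]
width 85.414
18.700000000000003
scene 55.429271844750694 313.1351138599682 203.02928196185724 [-0.0085  0.      0.      0.      0.    ]
[[-4.700000e-02  9.990000e-01 -8.000000e-03 -2.822800e+01]
 [ 6.990000e-01  2.700000e-02 -7.150000e-01 -2.964870e+02]
 [-7.140000e-01 -3.900000e-02 -6.990000e-01  1.389323e+03]
 [ 0.000000e+00  0.000000e+00  0.000000e+00  1.000000e+00]]
top 49.363332930386086 314.1015732855554 205.4000369147734 [0.0049 0.     0.     0.     0.    ]
[[ 2.000000e-02 -1.000000e+00  2.300000e-02  6.633000e+00]
 [-9.820000e-01 -2.400000e-02 -1.850000e-01  5.422680e+02]
 [ 1.860000e-01 -1.900000e-02 -9.820000e-01  1.267877e+03]
 [ 0.000000e+00  0.000000e+00  0.000000e+00  1.000000e+00]]
wrist 58.38608524415678 317.17785119391993 198.28160928960997 [-0.0653  0.      0.      0.      0.    ]
[[ 1.00000e+00 -0.00000e+00 -1.00000e-03 -4.00000e-01]
 [ 1.00000e-03  9.53000e-01  3.02000e-01 -7.69360e+01]
 [ 1.00000e-03 -3.02000e-01  9.53000e-01 -1.41979e+02]
 [ 0.00000e+00  0.00000e+00  0.00000e+00  1.00000e+00]]
```

View pics/scene0.png

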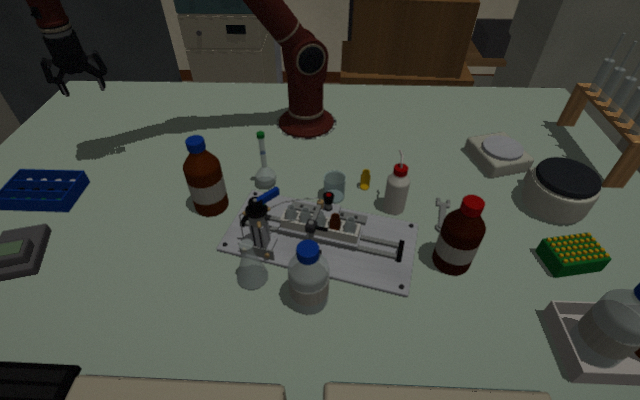

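View pics/top0.png

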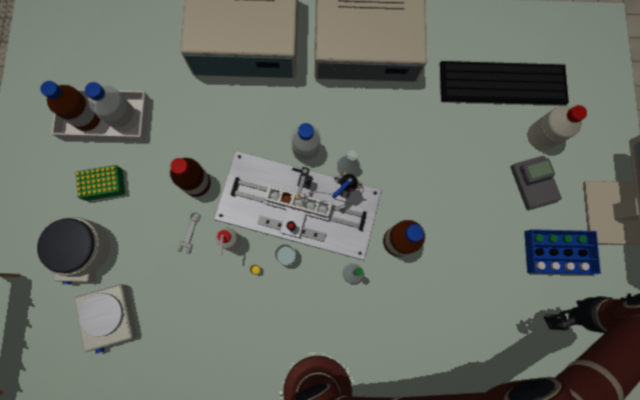

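View pics/wrist0.png

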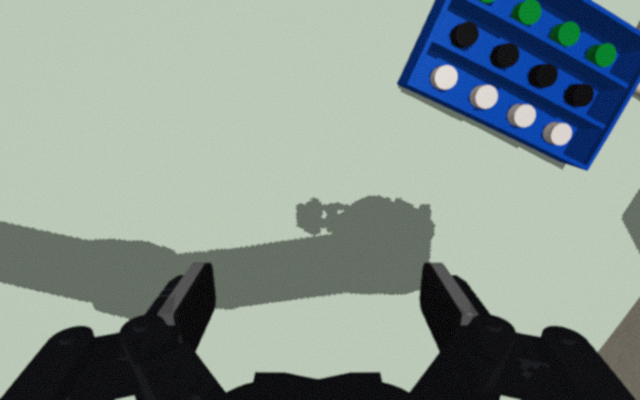

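The top view shows the station around (300,205), with the blue lever near (345,187), the knob near (291,226) and the vials along (272–325, 193–208). Next I'll zoom in.

```bash
python3 - <<'E'
import cv2
a=cv2.imread("pics/top0.png")[140:285,200:400]; cv2.imwrite("pics/top_crop0.png",cv2.resize(a,None,fx=4,fy=4,interpolation=cv2.INTER_CUBIC))
a=cv2.imread("pics/scene0.png")[170:290,210:420]; cv2.imwrite("pics/scene_crop0.png",cv2.resize(a,None,fx=3.8,fy=3.8,interpolation=cv2.INTER_CUBIC))
E
```

```text
(no output)
```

View pics/top_crop0.png

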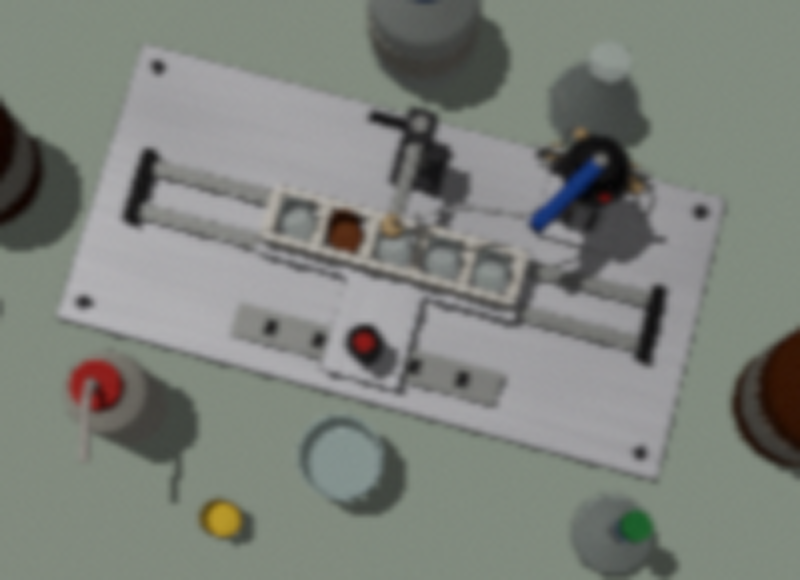

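View pics/scene_crop0.png

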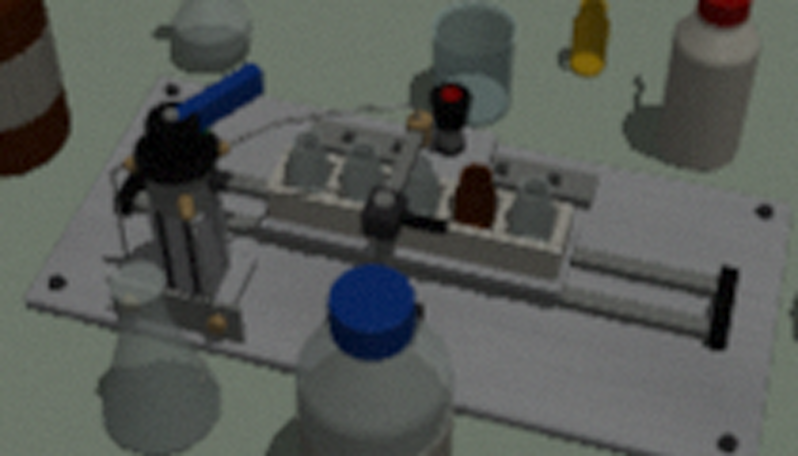

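The zoomed top view shows the plate corners, and the amber vial one slot to station +y of the spout. That makes the rack target -0.038. I'll fit the station pose from the plate corners and check it against colour blobs.

```bash
cat > h.py <<'E'
import numpy as np, cv2
def load(n):
    return dict(np.load(n,allow_pickle=True))
def K(f):
    fl=200/np.tan(np.radians(float(f["fovy"]))/2)
    return np.array([[fl,0,float(f["cx"])],[0,fl,float(f["cy"])],[0,0,1]])
def T_wc(f,tool=None): # camera->world
    if "extrinsics" in f: return np.linalg.inv(f["extrinsics"])
    return tool@f["tool_from_camera"]
def tool_T(s):
    T=np.eye(4);T[:3,:3]=cv2.Rodrigues(np.array(s["orientation"],float))[0];T[:3,3]=s["tool_pos"];return T
def cast(f,px,z,tool=None):
    p=cv2.undistortPoints(np.array(px,float).reshape(-1,1,2),K(f),np.array(f["D"],float)).reshape(-1,2)
    T=T_wc(f,tool); d=np.c_[p,np.ones(len(p))]@T[:3,:3].T; o=T[:3,3]
    return o+d*((np.broadcast_to(z,(len(p),))-o[2])/d[:,2])[:,None]
def proj(f,P,tool=None):
    M=np.linalg.inv(T_wc(f,tool)); r=cv2.Rodrigues(M[:3,:3])[0]
    return cv2.projectPoints(np.array(P,float).reshape(-1,1,3),r,M[:3,3],K(f),np.array(f["D"],float))[0].reshape(-1,2)
def blob(f,lo,hi,roi=None,n=1):
    hsv=cv2.cvtColor(np.ascontiguousarray(f["pixels"]),cv2.COLOR_RGB2HSV)
    m=cv2.inRange(hsv,np.array(lo),np.array(hi))
    if roi is not None:
        k=np.zeros_like(m);k[roi[1]:roi[3],roi[0]:roi[2]]=255;m&=k
    c,l,st,ce=cv2.connectedComponentsWithStats(m)
    o=np.argsort(-st[1:,4])[:n]+1
    return [(ce[i],st[i],l==i) for i in o]
E
python3 - <<'E'
from h import *
f=load("pics/top0.npz")
# crop -> px
def c2p(a): return (np.array(a)+0.5)/4-0.5+np.array([200,140])
cor=c2p([(145,47),(722,203),(660,480),(60,318)])
scr=c2p([(158,67),(700,212),(640,453),(84,302)])
P=cast(f,cor,12);Q=cast(f,scr,13)
np.set_printoptions(suppress=True,precision=1)
print(P);print("sides",[np.linalg.norm(P[i]-P[(i+1)%4]) for i in range(4)])
loc=np.array([(115,240),(115,-240),(-115,-240),(-115,240)],float)
A,_=cv2.estimateAffinePartial2D(loc,P[:,:2]); s=np.hypot(A[0,0],A[1,0]);th=np.arctan2(A[1,0],A[0,0])
print("scale",s,"deg",np.degrees(th),"o",A[:,2], "scr mean",Q.mean(0))
R=np.array([[np.cos(th),-np.sin(th)],[np.sin(th),np.cos(th)]]);o=P[:,:2].mean(0)
def loc2(p): return (p[:2]-o)@R
for nm,lo,hi,roi,z in [("lever",(105,120,60),(125,255,255),(320,160,370,210),172),("knobred",(0,120,60),(12,255,255),(280,215,300,235),84),("amber",(5,120,40),(15,255,255),(278,190,294,205),95),("yellow",(20,120,60),(35,255,255),(245,260,265,280),20)]:
    b=blob(f,lo,hi,roi)
    if b:
        w=cast(f,[b[0][0]],z)[0];print(nm,b[0][0],b[0][1][4],w,"station",loc2(w))
f2=load("pics/scene0.npz")
for nm,l,z in [("axis",(75,-130),172),("grip",(75+46*np.cos(np.radians(150)),-130+46*np.sin(np.radians(150))),172),("knob",(-80,0),84),("spout",(0,0),108),("amb",(0,38),95)]:
    w=R@np.array(l)+o; print(nm,w,proj(f,[[*w,z]])[0],proj(f2,[[*w,z]])[0])
E
```

```text
[[ 718.1  270.    12. ]
 [ 602.5 -189.4   12. ]
 [ 384.4 -140.    12. ]
 [ 498.9  323.7   12. ]]
sides [np.float64(473.67047134903834), np.float64(223.5873858884747), np.float64(477.5980243773104), np.float64(225.767930721736)]Traceback (most recent call last):
  File "<stdin>", line 11, in <module>
cv2.error: OpenCV(4.12.0) /io/opencv/modules/calib3d/src/ptsetreg.cpp:1108: error: (-215:Assertion failed) count >= 0 && to.checkVector(2) == count in function 'estimateAffinePartial2D'
```

```bash
cat > m1.py <<'E'
from h import *
f=load("pics/top0.npz")
def c2p(a): return (np.array(a)+0.5)/4-0.5+np.array([200,140])
cor=c2p([(145,47),(722,203),(660,480),(60,318)])
scr=c2p([(158,67),(700,212),(640,453),(84,302)])
P=cast(f,cor,12);Q=cast(f,scr,13)
np.set_printoptions(suppress=True,precision=1)
loc=np.array([(115,240),(115,-240),(-115,-240),(-115,240)],float)
A,_=cv2.estimateAffinePartial2D(loc,np.ascontiguousarray(P[:,:2])); s=np.hypot(A[0,0],A[1,0]);th=np.arctan2(A[1,0],A[0,0])
print("scale",s,"deg",np.degrees(th),"o",A[:,2], "scr mean",Q.mean(0))
R=np.array([[np.cos(th),-np.sin(th)],[np.sin(th),np.cos(th)]]);o=P[:,:2].mean(0)
def loc2(p): return (p[:2]-o)@R
for nm,lo,hi,roi,z in [("lever",(105,120,60),(125,255,255),(320,160,370,210),172),("knobred",(0,120,60),(12,255,255),(280,215,300,235),84),("amber",(5,120,40),(15,255,255),(278,190,294,205),95),("yellow",(20,120,60),(35,255,255),(245,260,265,280),20)]:
    b=blob(f,lo,hi,roi)
    if b:
        w=cast(f,[b[0][0]],z)[0];print(nm,b[0][0],b[0][1][4],w,"station",loc2(w))
f2=load("pics/scene0.npz")
for nm,l,z in [("axis",(75,-130),172),("grip",(75+46*np.cos(np.radians(150)),-130+46*np.sin(np.radians(150))),172),("knob",(-80,0),84),("spout",(0,0),108),("amb",(0,38),95)]:
    w=R@np.array(l)+o; print(nm,w,proj(f,[[*w,z]])[0],proj(f2,[[*w,z]])[0])
m=f["range_z"];T=T_wc(f)
for nm,px in [("amberb",(407,232)),("flask",(357,272)),("beaker",(286,256)),("conical",(352,156)),("clear",(306,131)),("wash",(224,237)),("cap brown",(180,165))]:
    z=m[px[1],px[0]]; p=cv2.undistortPoints(np.array([[px]],float),K(f),f["D"])[0,0]
    print(nm,(T@np.array([p[0]*z,p[1]*z,z,1]))[:3])
E
python3 m1.py
```

```text
scale 0.9846239082599043 deg -14.125550014387791 o [550.7  67.6] scr mean [553.1  67.   13. ]
lever [341.3 188.1] 87 [569.5 -53.7 172. ] station [  47.2 -111.6]
knobred [290.5 225. ] 26 [475.7  87.   84. ] station [-78.1   1.9]
amber [285.7 197.6] 52 [555.  103.2  95. ] station [-5.2 37. ]
yellow [255.1 269.2] 74 [348.3 191.6  20. ] station [-227.1   72.3]
axis [592.  -78.3] [350.2 180.5] [252.4 199.5]
grip [559.  -46.3] [338.6 191.8] [268.6 189.9]
knob [473.4  85.6] [290.9 225.8] [326.4 194. ]
spout [551.   66.1] [298.2 198.3] [317.7 208.5]
amb [560.2 102.9] [285.8 195.8] [332.8 215.4]
amberb [ 444.6 -221.9  223.2]
flask [340.2 -96.1 183.1]
beaker [390.9 100.7   3.7]
conical [678.5 -88.4 121.8]
clear [728.5  48.  184.4]
wash [429.5 266.9 145.4]
cap brown [613.9 384.  208.4]
```

```bash
cat > go.py <<'E'
# usage: go.py x y z yawdeg(world direction of tool x) -> deltas
import sys; from h import *; from cell import bot
def delta(x,y,z,yaw=None):
    s=bot.observe();T=tool_T(s);d=T[:3,:3].T@(np.array([x,y,z])-T[:3,3])
    cur=np.degrees(np.arctan2(T[1,0],T[0,0]))
    tw=0 if yaw is None else -((yaw-cur+90)%180-90)
    print("pos",np.round(T[:3,3],1),"yaw",round(cur,1),"tilt",np.round(T[:3,2],3),"d",np.round(d,1),"twist",np.round(tw,1),"j7",round(s["joint_pos"][6],2),"F",np.round(s["force"],1),"w",round(s["width"],1),"t",s["t"])
a=list(map(float,sys.argv[1:])); delta(*a)
E
python3 go.py 560 -48 300 75.9
```

```text
pos [ 251.6 -598.7  230.4] yaw -67.2 tilt [-0.001  0.002 -1.   ] d [-388.3 -497.7  -68.8] twist 36.9 j7 -0.04 F [-0.2  0.   0.1] w 85.4 t 0.15
```

jog_arm:
  motion:
    - {"dz": -40,"dx": 0,"dy": 0,"twist": 0,"fingers": 0.42}
    - {"dz": -70,"dx": -20,"dy": -25,"twist": 3,"fingers": 0.42}
    - {"dz": -80,"dx": -45,"dy": -58,"twist": 6,"fingers": 0.42}
    - {"dz": -80,"dx": -70,"dy": -90,"twist": 9,"fingers": 0.42}
    - {"dz": -80,"dx": -95,"dy": -122,"twist": 12,"fingers": 0.42}
    - {"dz": -80,"dx": -120,"dy": -154,"twist": 15,"fingers": 0.42}
    - {"dz": -80,"dx": -145,"dy": -186,"twist": 18,"fingers": 0.42}
    - {"dz": -80,"dx": -170,"dy": -218,"twist": 21,"fingers": 0.42}
    - {"dz": -80,"dx": -195,"dy": -250,"twist": 24,"fingers": 0.42}
    - {"dz": -80,"dx": -220,"dy": -282,"twist": 27,"fingers": 0.42}
    - {"dz": -80,"dx": -245,"dy": -314,"twist": 30,"fingers": 0.42}
    - {"dz": -80,"dx": -270,"dy": -346,"twist": 32,"fingers": 0.42}
    - {"dz": -80,"dx": -295,"dy": -378,"twist": 34,"fingers": 0.42}
    - {"dz": -80,"dx": -320,"dy": -410,"twist": 36,"fingers": 0.42}
    - {"dz": -80,"dx": -345,"dy": -442,"twist": 37,"fingers": 0.42}
    - {"dz": -75,"dx": -370,"dy": -474,"twist": 37,"fingers": 0.42}
    - {"dz": -70,"dx": -388,"dy": -498,"twist": 37,"fingers": 0.42}
    - {"dz": -70,"dx": -388,"dy": -498,"twist": 37,"fingers": 0.42}
    - {"dz": -70,"dx": -388,"dy": -498,"twist": 37,"fingers": 0.42}

```text
t: 1.73
tool_pos: [560.5, -45.6, 300.1]
orientation: [1.936, -2.474, -0.006]
force: [0.4, -1.1, -0.6]
width: 49.4
```

```bash
python3 go.py 560 -48 300 75.9; python3 - <<'E'
from h import *; from cell import bot,vision
s=bot.observe();f=vision.grab_frame("wrist");np.savez("pics/wrist1.npz",tool=tool_T(s),**f)
cv2.imwrite("pics/wrist1.png",f["pixels"][:,:,::-1])
E
```

```text
pos [560.5 -45.6 300.1] yaw -103.9 tilt [-0.003  0.003 -1.   ] d [ 2.5 -0.1  0.1] twist 0.2 j7 -1.78 F [ 0.4 -1.1 -0.6] w 49.4 t 1.7333
```

View pics/wrist1.png

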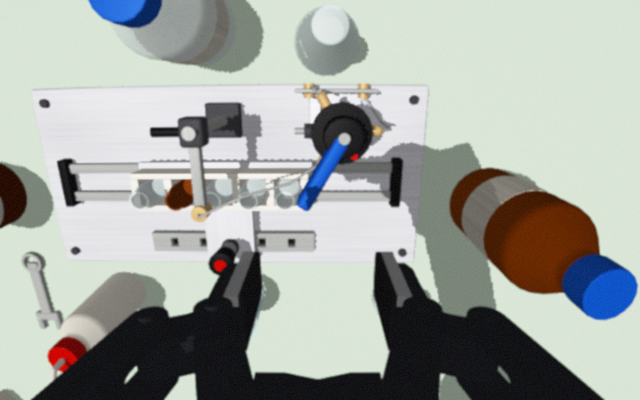

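The wrist view shows the whole station: screws at (44,103), (414,99), (402,253) and (75,251), the lever from (345,138) to (303,205), and the knob top at (222,266). I'll refine the pose from it.

```bash
cat > m2.py <<'E'
from h import *
np.set_printoptions(suppress=True,precision=1)
f=load("pics/wrist1.npz");T=f["tool"]
S=cast(f,[(44,103),(414,99),(402,253),(75,251)],13,T)
print(S, S.mean(0))
v=(S[0]-S[1]+S[3]-S[2])[:2]; th=np.arctan2(v[1],v[0])-np.pi/2
C=cast(f,[(33,90),(429,85),(415,262),(67,261)],12,T);print(C,C.mean(0))
print("th",np.degrees(th))
v=(C[0]-C[1]+C[3]-C[2])[:2];print("thC",np.degrees(np.arctan2(v[1],v[0]))-90,[np.linalg.norm(C[i]-C[(i+1)%4]) for i in range(4)])
b=blob(f,(105,120,60),(125,255,255),(270,120,370,225))[0]
ys,xs=np.where(b[2]);r=cv2.minAreaRect(np.c_[xs,ys].astype(np.float32));print("lever",b[0],r)
print(cast(f,[(345,138),(303,205),b[0]],172,T))
k=blob(f,(0,150,80),(12,255,255),(205,250,240,280))[0];print("knob",k[0],k[1][4],cast(f,[k[0]],84,T))
print("spout",cast(f,[(200,214)],[112],T))
E
python3 m2.py
```

```text
[[ 699.8  262.4   13. ]
 [ 593.1 -169.    13. ]
 [ 401.1 -121.2   13. ]
 [ 508.4  310.4   13. ]] [550.6  70.6  13. ]
[[ 718.   270.4   12. ]
 [ 604.6 -189.    12. ]
 [ 382.9 -136.2   12. ]
 [ 496.7  330.1   12. ]] [550.5  68.8  12. ]
th -13.928026367931329
thC -13.78937993415444 [np.float64(473.19544322336765), np.float64(227.8626322675129), np.float64(480.0395370096264), np.float64(229.27239784787827)]
lever [321.4 173.4] ((320.5086364746094, 173.14654541015625), (18.629274368286133, 78.66173553466797), 32.66090774536133)
[[592.9 -74.6 172. ]
 [548.9 -30.5 172. ]
 [570.6 -50.8 172. ]]
knob [219.4 265. ] 121 [[474.2  90.   84. ]]
spout [[545.   78.5 112. ]]
```

```bash
python3 go.py 556.2 -42 147 76.05
```

```text
pos [560.1 -48.1 300.6] yaw -104.1 tilt [-0.002  0.001 -1.   ] d [ -4.9   4.9 153.6] twist -0.2 j7 -1.78 F [-0.6 -0.3  0.8] w 49.4 t 1.7833
```

jog_arm:
  motion:
    - {"dx": -5,"dy": 5,"dz": 30,"fingers": 0.42}
    - {"dx": -5,"dy": 5,"dz": 60,"fingers": 0.42}
    - {"dx": -5,"dy": 5,"dz": 90,"fingers": 0.42}
    - {"dx": -5,"dy": 5,"dz": 115,"fingers": 0.42}
    - {"dx": -5,"dy": 5,"dz": 135,"fingers": 0.42}
    - {"dx": -5,"dy": 5,"dz": 148,"fingers": 0.42}
    - {"dx": -5,"dy": 5,"dz": 154,"fingers": 0.42}
    - {"dx": -5,"dy": 5,"dz": 154,"fingers": 0.42}

```text
invalid input at $.motion[0]: expected keys fingers, dx, dy, dz, twist
```

```bash
cat > snap.py <<'E'
import sys; from h import *; from cell import bot,vision
n=sys.argv[1]; cam=sys.argv[2] if len(sys.argv)>2 else "wrist"
s=bot.observe();f=vision.grab_frame(cam);np.savez(f"pics/{n}.npz",tool=tool_T(s),**f)
im=f["pixels"][:,:,::-1]
if len(sys.argv)>3:
    x0,y0,x1,y1=map(int,sys.argv[3:7]); im=im[y0:y1,x0:x1]; k=min(800/im.shape[1],600/im.shape[0]); im=cv2.resize(im,None,fx=k*.99,fy=k*.99,interpolation=cv2.INTER_CUBIC)
cv2.imwrite(f"pics/{n}.png",im)
E
python3 go.py 556.2 -42 147 76.05; python3 snap.py wrist2
```

```text
pos [560.1 -48.1 300.6] yaw -104.1 tilt [-0.002  0.001 -1.   ] d [ -4.9   4.9 153.6] twist -0.2 j7 -1.78 F [-0.6 -0.3  0.8] w 49.4 t 1.7833
```

View pics/wrist2.png

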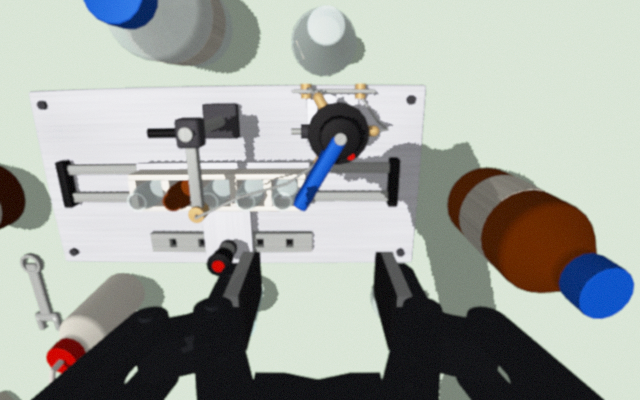

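The move was refused because every row needs all the keys. This picture was taken with the arm settled, so I'll re-measure from it: screws at (42,105), (411,100), (400,253) and (74,252).

```bash
sed -e 's/wrist1/wrist2/; s/(44,103),(414,99),(402,253),(75,251)/(42,105),(411,100),(400,253),(74,252)/; s/(33,90),(429,85),(415,262),(67,261)/(31,91),(426,85),(412,262),(66,262)/; s/(345,138),(303,205)/(341,139),(300,206)/' m2.py > m3.py; python3 m3.py
```

```text
[[ 699.3  262.5   13. ]
 [ 591.9 -168.6   13. ]
 [ 400.8 -121.    13. ]
 [ 508.5  309.6   13. ]] [550.1  70.6  13. ]
[[ 718.6  269.9   12. ]
 [ 604.4 -188.9   12. ]
 [ 382.9 -134.7   12. ]
 [ 496.8  329.4   12. ]] [550.7  68.9  12. ]
th -14.010563701042004
thC -13.884581002430508 [np.float64(472.79203668575957), np.float64(228.05227129557557), np.float64(477.84729476917215), np.float64(229.66930832498153)]
lever [317.8 173.7] ((317.03936767578125, 173.33709716796875), (18.655961990356445, 78.54584503173828), 32.0053825378418)
[[592.3 -74.4 172. ]
 [548.2 -30.6 172. ]
 [570.4 -50.9 172. ]]
knob [217.7 265.9] 127 [[473.8  89.9  84. ]]
spout [[545.1  75.8 112. ]]
```

jog_arm:
  motion:
    - {"dx": -5,"dy": 5,"dz": 30,"twist": 0,"fingers": 0.42}
    - {"dx": -5,"dy": 5,"dz": 60,"twist": 0,"fingers": 0.42}
    - {"dx": -5,"dy": 5,"dz": 90,"twist": 0,"fingers": 0.42}
    - {"dx": -5,"dy": 5,"dz": 105,"twist": 0,"fingers": 0.42}
    - {"dx": -5,"dy": 5,"dz": 105,"twist": 0,"fingers": 0.42}

```text
t: 2.25
tool_pos: [552.8, -45.7, 192.6]
orientation: [1.918, -2.478, -0.01]
force: [0.2, -0.4, -0.2]
width: 49.5
```

```bash
python3 go.py 556.2 -42 147 76.05; python3 snap.py wrist3
```

```text
pos [552.8 -45.7 192.6] yaw -104.5 tilt [-0.01 -0.   -1.  ] d [-4.6 -2.8 45.5] twist -0.6 j7 -1.8 F [ 0.2 -0.4 -0.2] w 49.5 t 2.25
```

View pics/wrist3.png

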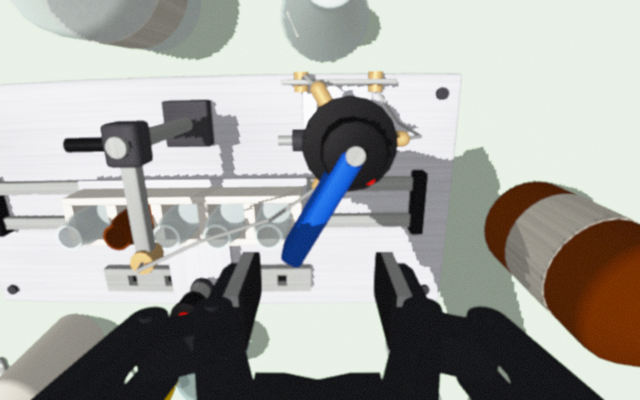

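The lever runs from (356,156) to (292,258) and lies between the fingers, so I'll descend.

jog_arm:
  motion:
    - {"dx": -5,"dy": -3,"dz": 5,"twist": 0,"fingers": 0.42}
    - {"dx": -5,"dy": -3,"dz": 15,"twist": 0,"fingers": 0.42}
    - {"dx": -5,"dy": -3,"dz": 28,"twist": 0,"fingers": 0.42}
    - {"dx": -5,"dy": -3,"dz": 38,"twist": 0,"fingers": 0.42}
    - {"dx": -5,"dy": -3,"dz": 45,"twist": 0,"fingers": 0.42}
    - {"dx": -5,"dy": -3,"dz": 45,"twist": 0,"fingers": 0.42}
    - {"dx": -5,"dy": -3,"dz": 45,"twist": 0,"fingers": 0.42}

```text
t: 2.88
tool_pos: [558.5, -41.4, 149.7]
orientation: [1.921, -2.48, -0.005]
force: [-0.1, -0.6, -0.1]
width: 49.3
```

```bash
python3 go.py 556.2 -42 147 76.05; python3 snap.py wrist4
```

```text
pos [558.5 -41.4 149.7] yaw -104.5 tilt [-0.006 -0.    -1.   ] d [1.1 2.1 2.7] twist -0.5 j7 -1.81 F [-0.1 -0.6 -0.1] w 49.3 t 2.8833
```

View pics/wrist4.png

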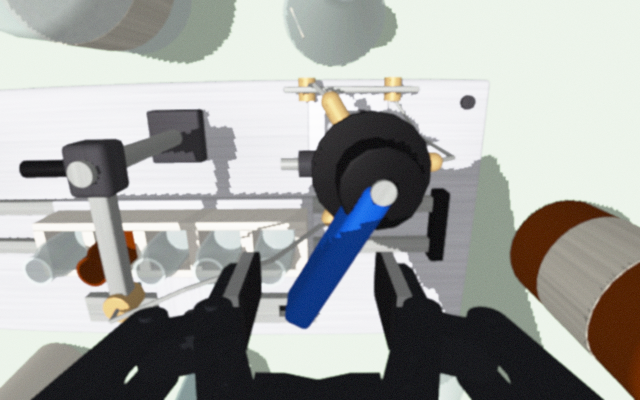

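The lever is straddled. Next I'll sweep it toward waste along tool +x.

jog_arm:
  motion:
    - {"dx": 6,"dy": 2,"dz": 3,"twist": 0,"fingers": 0.42}
    - {"dx": 12,"dy": 2,"dz": 3,"twist": 0,"fingers": 0.42}
    - {"dx": 18,"dy": 2,"dz": 3,"twist": 0,"fingers": 0.42}
    - {"dx": 24,"dy": 2,"dz": 3,"twist": 0,"fingers": 0.42}
    - {"dx": 30,"dy": 2,"dz": 3,"twist": 0,"fingers": 0.42}
    - {"dx": 36,"dy": 2,"dz": 3,"twist": 0,"fingers": 0.42}
    - {"dx": 42,"dy": 2,"dz": 3,"twist": 0,"fingers": 0.42}
    - {"dx": 48,"dy": 2,"dz": 3,"twist": 0,"fingers": 0.42}
    - {"dx": 54,"dy": 2,"dz": 3,"twist": 0,"fingers": 0.42}
    - {"dx": 57,"dy": 2,"dz": 3,"twist": 0,"fingers": 0.42}
    - {"dx": 57,"dy": 2,"dz": 3,"twist": 0,"fingers": 0.42}
    - {"dx": 57,"dy": 2,"dz": 3,"twist": 0,"fingers": 0.42}

```text
t: 3.93
tool_pos: [540.8, -94.7, 147.2]
orientation: [1.922, -2.478, -0.011]
force: [-3.4, 3.0, 2.1]
width: 49.4
```

```bash
python3 go.py 542 -97 147 76.05; python3 snap.py wrist5
```

```text
pos [540.8 -94.7 147.2] yaw -104.4 tilt [-0.009  0.002 -1.   ] d [ 2.  -1.7  0.2] twist -0.5 j7 -1.71 F [-3.4  3.   2.1] w 49.4 t 3.9333
```

View pics/wrist5.png

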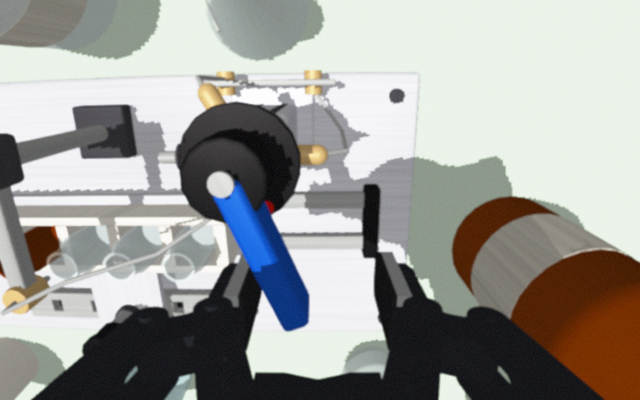

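The lever has gone over and now points to the mirrored side, from (220,185) to (300,325). I'll back off, rise, and move toward the knob.

jog_arm:
  motion:
    - {"dx": -8,"dy": 0,"dz": 0,"twist": 0,"fingers": 0.42}
    - {"dx": -10,"dy": 0,"dz": -5,"twist": 0,"fingers": 0.42}
    - {"dx": -10,"dy": 0,"dz": -25,"twist": 0,"fingers": 0.42}
    - {"dx": -10,"dy": 0,"dz": -55,"twist": 0,"fingers": 0.42}
    - {"dx": -20,"dy": 10,"dz": -60,"twist": 0,"fingers": 0.42}
    - {"dx": -50,"dy": 20,"dz": -60,"twist": 0,"fingers": 0.42}
    - {"dx": -85,"dy": 25,"dz": -60,"twist": 0,"fingers": 0.42}
    - {"dx": -120,"dy": 27,"dz": -60,"twist": 0,"fingers": 0.42}
    - {"dx": -140,"dy": 27,"dz": -60,"twist": 0,"fingers": 0.42}
    - {"dx": -140,"dy": 27,"dz": -60,"twist": 0,"fingers": 0.42}
    - {"dx": -140,"dy": 27,"dz": -60,"twist": 0,"fingers": 0.42}

```text
t: 4.9
tool_pos: [550.4, 48.9, 207.7]
orientation: [1.926, -2.476, -0.01]
force: [0.4, -1.6, -0.2]
width: 49.5
```

```bash
python3 go.py 473.5 89.3 120 76.05; python3 snap.py top6 top 200 140 400 285;python3 snap.py scene6 scene 210 170 420 290;python3 snap.py wrist6;python3 go.py 473.5 89.3 120 76.05
```

```text
pos [550.4  48.9 207.7] yaw -104.2 tilt [-0.007  0.002 -1.   ] d [-20.2  83.8  88.3] twist -0.3 j7 -1.97 F [ 0.4 -1.6 -0.2] w 49.5 t 4.9
pos [550.   45.4 207.5] yaw -104.6 tilt [-0.008  0.001 -1.   ] d [-23.3  84.4  88.2] twist -0.6 j7 -1.97 F [-0.   0.6  0.2] w 49.4 t 5.05
```

View pics/wrist6.png

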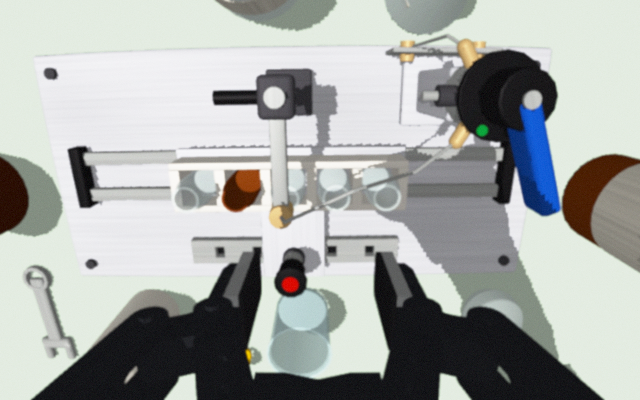

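View pics/scene6.png

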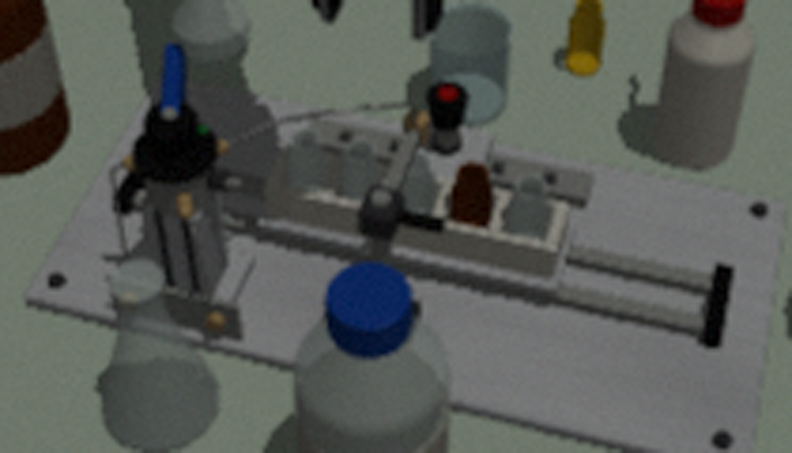

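View pics/top6.png

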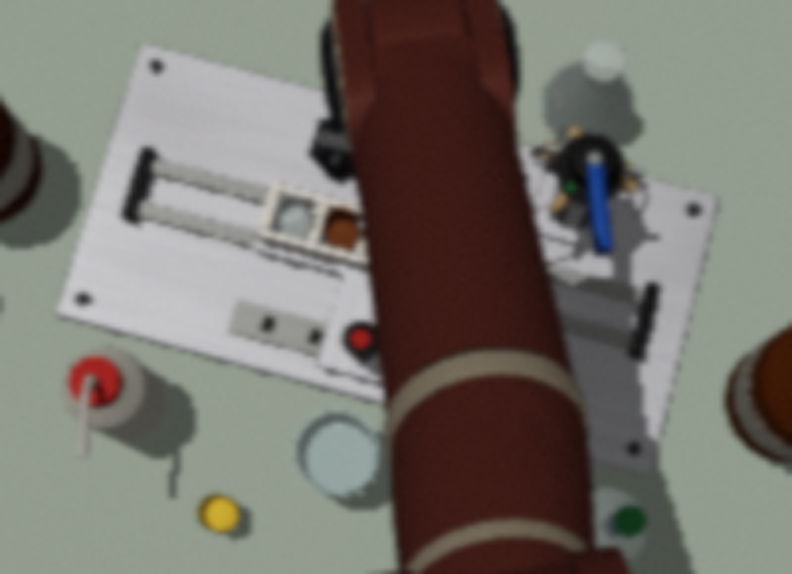

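The lever now points at the red dot's side and uncovers the green dot. I'll measure its angle and re-measure the knob.

```bash
python3 - <<'E'
from h import *
np.set_printoptions(suppress=True,precision=1)
for n,roi in (("top6",(325,160,370,215)),("wrist6",(495,90,570,225))):
    f=load(f"pics/{n}.npz");T=f["tool"]
    b=blob(f,(105,120,50),(125,255,255),roi)[0];ys,xs=np.where(b[2])
    W=cast(f,np.c_[xs,ys],172,T)[:,:2]
    c=W.mean(0);u,s,v=np.linalg.svd(W-c,full_matrices=False)
    print(n,"dir",np.degrees(np.arctan2(v[0][1],v[0][0]))%180+13.95,"c",c, "ang from axis",np.degrees(np.arctan2(*(c-[592.3,-74.6])[::-1]))+13.95)
f=load("pics/top0.npz");b=blob(f,(105,120,50),(125,255,255),(325,160,370,215))[0];W=cast(f,b[0][None],172)[0,:2];print("collect",W,np.degrees(np.arctan2(*(W-[592.3,-74.6])[::-1]))+13.95)
f=load("pics/wrist6.npz");T=f["tool"]
k=blob(f,(0,150,80),(12,255,255),(270,260,310,300))[0];print(k[0],cast(f,[k[0]],[84],T))
E
```

```text
top6 dir 19.629875492342546 c [560.1 -79.9] ang from axis -156.75175013272622
wrist6 dir 21.080803840356634 c [560.6 -72.7] ang from axis 190.57344558614741
collect [570.2 -54. ] 150.98347839826044
[289.9 284.1] [[473.7  89.6  84. ]]
```

```bash
python3 - <<'E'
import cv2
a=cv2.imread("pics/wrist6.png")[40:230,430:600]; cv2.imwrite("pics/c6.png",cv2.resize(a,None,fx=3.1,fy=3.1,interpolation=cv2.INTER_CUBIC))
E
```

```text
(no output)
```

View pics/c6.png

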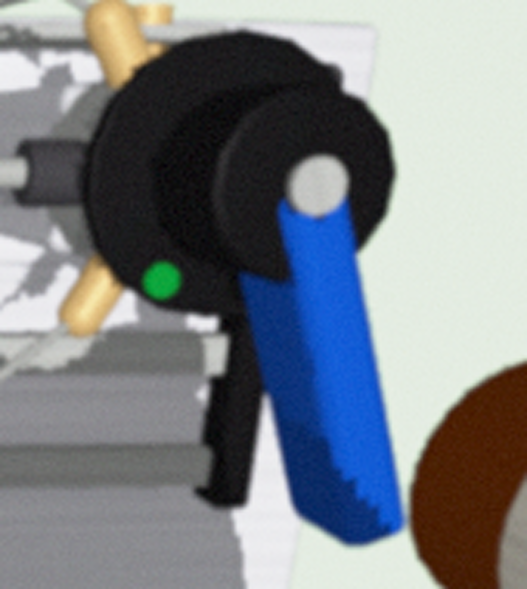

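```bash
python3 - <<'E'
from h import *
np.set_printoptions(suppress=True,precision=1)
f=load("pics/wrist6.npz");T=f["tool"]
p=np.array([(352,210),(403,520),(318,185),(375,535)])/3.1+[430,40]
W=cast(f,p,172,T);print(W)
for a,b in ((0,1),(2,3)): print(np.degrees(np.arctan2(*(W[b]-W[a])[:2][::-1]))%360+13.95)
f=load("pics/wrist2.npz");T=f["tool"];W=cast(f,[(341,139),(300,206)],172,T);print(W,np.degrees(np.arctan2(*(W[1]-W[0])[:2][::-1]))%360+13.95)
f=load("pics/top6.npz"); p=np.array([(595,157),(603,248)])/3.96+[200,140]
W=cast(f,p,172);print(W,np.degrees(np.arctan2(*(W[1]-W[0])[:2][::-1]))%360+13.95)
E
```

```text
[[587.2 -79.5 172. ]
 [531.4 -85.2 172. ]
 [592.4 -74.3 172. ]
 [529.9 -80.  172. ]]
199.78472119216576
199.18903636876524
[[592.3 -74.4 172. ]
 [548.2 -30.6 172. ]] 149.10507230668705
[[594.4 -78.3 172. ]
 [529.3 -84.2 172. ]] 199.0954734138843
```

The lever reads about 199°, not 210°, in both views, so it isn't fully home. I'll go back and push it to the stop before touching the plunger.

```bash
python3 go.py 545.4 -85.6 205 76.05
```

```text
pos [550.   45.4 207.5] yaw -104.6 tilt [-0.008  0.001 -1.   ] d [128.  -28.5   2.5] twist -0.6 j7 -1.97 F [-0.   0.6  0.2] w 49.4 t 5.05
```

jog_arm:
  motion:
    - {"dx": 35,"dy": -8,"dz": -5,"twist": 0,"fingers": 0.42}
    - {"dx": 70,"dy": -16,"dz": -5,"twist": 0,"fingers": 0.42}
    - {"dx": 105,"dy": -24,"dz": -5,"twist": 0,"fingers": 0.42}
    - {"dx": 126,"dy": -28,"dz": -5,"twist": 0,"fingers": 0.42}
    - {"dx": 128,"dy": -28,"dz": -5,"twist": 0,"fingers": 0.42}
    - {"dx": 128,"dy": -28,"dz": 15,"twist": 0,"fingers": 0.42}
    - {"dx": 128,"dy": -28,"dz": 35,"twist": 0,"fingers": 0.42}
    - {"dx": 128,"dy": -28,"dz": 52,"twist": 0,"fingers": 0.42}
    - {"dx": 128,"dy": -28,"dz": 60,"twist": 0,"fingers": 0.42}
    - {"dx": 128,"dy": -28,"dz": 60,"twist": 0,"fingers": 0.42}
    - {"dx": 133,"dy": -28,"dz": 60,"twist": 0,"fingers": 0.42}
    - {"dx": 138,"dy": -28,"dz": 60,"twist": 0,"fingers": 0.42}
    - {"dx": 142,"dy": -28,"dz": 60,"twist": 0,"fingers": 0.42}
    - {"dx": 145,"dy": -28,"dz": 60,"twist": 0,"fingers": 0.42}
    - {"dx": 145,"dy": -28,"dz": 60,"twist": 0,"fingers": 0.42}

```text
t: 6.3
tool_pos: [541.8, -99.5, 148.9]
orientation: [1.923, -2.483, -0.009]
force: [2.6, 5.2, 0.1]
width: 49.6
```

```bash
python3 go.py 539.8 -107.9 147 76.05; python3 snap.py wrist7
```

```text
pos [541.8 -99.5 148.9] yaw -104.5 tilt [-0.004  0.004 -1.   ] d [ 8.7 -0.2  1.8] twist -0.5 j7 -1.7 F [2.6 5.2 0.1] w 49.6 t 6.3
```

View pics/wrist7.png

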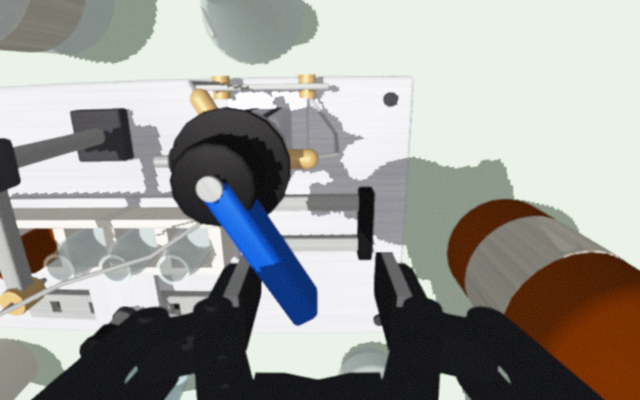

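The lever has moved further and is still following the pad. I'll keep pushing.

jog_arm:
  motion:
    - {"dx": 4,"dy": 0,"dz": 2,"twist": 0,"fingers": 0.42}
    - {"dx": 7,"dy": 0,"dz": 2,"twist": 0,"fingers": 0.42}
    - {"dx": 10,"dy": 0,"dz": 2,"twist": 0,"fingers": 0.42}
    - {"dx": 10,"dy": 0,"dz": 2,"twist": 0,"fingers": 0.42}
    - {"dx": 10,"dy": 0,"dz": 2,"twist": 0,"fingers": 0.42}

```text
t: 6.77
tool_pos: [542.1, -99.9, 148.5]
orientation: [-1.927, 2.468, 0.018]
force: [3.0, 14.2, 1.4]
width: 49.5
```

```bash
python3 go.py 539.8 -107.9 147 76.05; python3 snap.py wrist8;cat > lev.py <<'E'
import sys;from h import *
# args: npz, pivot px, tip centre px
f=load(sys.argv[1]);T=f["tool"];a=list(map(float,sys.argv[2:6]))
W=cast(f,[a[:2],a[2:]],172,T);print(W.round(1).tolist(),np.degrees(np.arctan2(*(W[1]-W[0])[:2][::-1]))%360+13.95)
E
python3 lev.py pics/wrist7.npz 209 187 300 310; python3 lev.py pics/wrist5.npz 220 185 293 315;python3 lev.py pics/wrist4.npz 384 192 300 318
```

```text
pos [542.1 -99.9 148.5] yaw -104.0 tilt [ 0.001  0.015 -1.   ] d [8.3 0.3 1.3] twist -0.1 j7 -1.69 F [ 3.  14.2  1.4] w 49.5 t 6.7667
[[593.2, -73.9, 172.0], [537.3, -91.2, 172.0]] 211.16914576025056
[[592.4, -73.6, 172.0], [536.0, -83.5, 172.0]] 203.92315534052565
[[592.8, -74.1, 172.0], [549.9, -31.9, 172.0]] 149.3910841156408
```

View pics/wrist8.png

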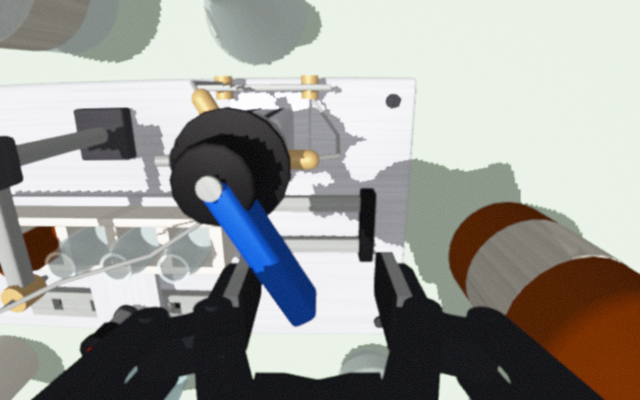

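The lever is at the stop: 14 N, no further motion, about 211°. I'll back off a little and check that it stays.

jog_arm:
  motion:
    - {"dx": -3,"dy": 0,"dz": 0,"twist": 0,"fingers": 0.42}
    - {"dx": -6,"dy": 0,"dz": 0,"twist": 0,"fingers": 0.42}
    - {"dx": -8,"dy": 0,"dz": 0,"twist": 0,"fingers": 0.42}
    - {"dx": -8,"dy": 0,"dz": 0,"twist": 0,"fingers": 0.42}

```text
t: 7.15
tool_pos: [544.0, -93.4, 149.0]
orientation: [-1.926, 2.47, 0.015]
force: [1.4, -0.3, -0.0]
width: 49.3
```

```bash
python3 go.py 539.8 -107.9 147 76.05; python3 snap.py wrist9
```

```text
pos [544.  -93.4 149. ] yaw -104.1 tilt [ 0.002  0.014 -1.   ] d [15.1  0.6  1.8] twist -0.2 j7 -1.7 F [ 1.4 -0.3 -0. ] w 49.3 t 7.15
```

View pics/wrist9.png

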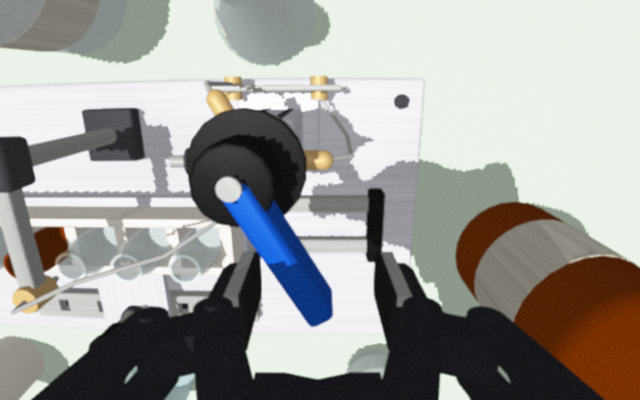

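jog_arm:
  motion:
    - {"dx": 0,"dy": 0,"dz": -20,"twist": 0,"fingers": 0.42}
    - {"dx": 0,"dy": 0,"dz": -50,"twist": 0,"fingers": 0.42}
    - {"dx": 0,"dy": 0,"dz": -65,"twist": 0,"fingers": 0.42}
    - {"dx": 0,"dy": 0,"dz": -65,"twist": 0,"fingers": 0.42}
    - {"dx": 0,"dy": 0,"dz": -65,"twist": 0,"fingers": 0.42}

```text
t: 7.62
tool_pos: [543.8, -95.9, 214.4]
orientation: [-1.923, 2.472, 0.012]
force: [-0.2, 0.1, -0.2]
width: 49.5
```

```bash
python3 go.py 473.7 89.5 160 76.05; python3 snap.py wrist10;  python3 snap.py scene10 scene 210 170 420 290; python3 lev.py pics/wrist9.npz 229 188 316 308
```

```text
pos [543.8 -95.9 214.4] yaw -104.2 tilt [ 0.003  0.012 -1.   ] d [-161.7  113.6   56.5] twist -0.3 j7 -1.69 F [-0.2  0.1 -0.2] w 49.5 t 7.6167
[[592.9, -74.1, 172.0], [538.6, -91.6, 172.0]] 211.79170440081685
```

View pics/wrist10.png

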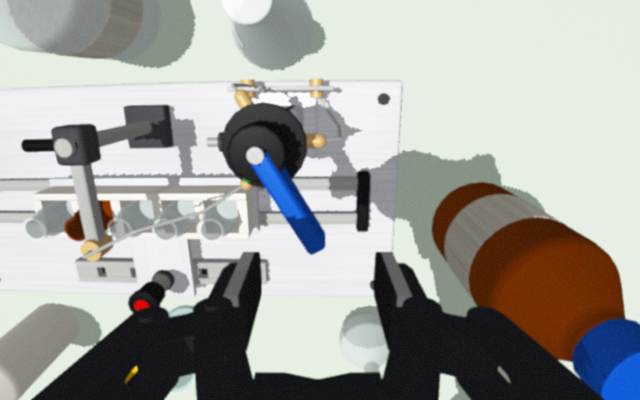

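View pics/scene10.png

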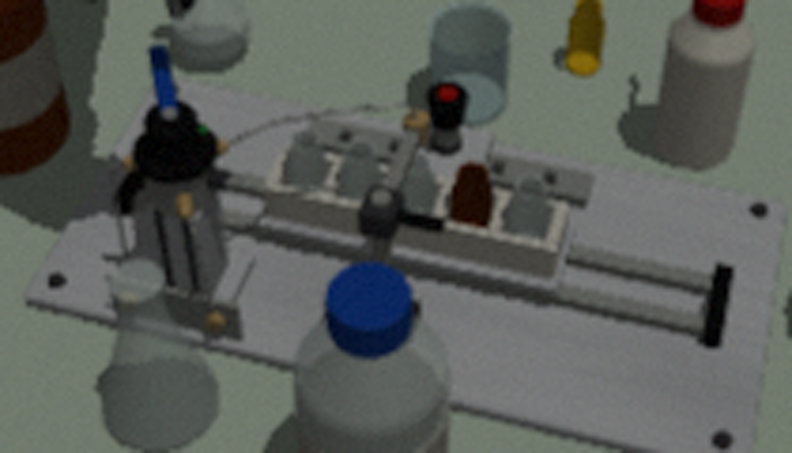

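The valve is home at waste and stays there (about 211°). Now on to the knob.

jog_arm:
  motion:
    - {"dx": -25,"dy": 18,"dz": 0,"twist": 0,"fingers": 0.42}
    - {"dx": -55,"dy": 40,"dz": 0,"twist": 0,"fingers": 0.42}
    - {"dx": -85,"dy": 62,"dz": 0,"twist": 0,"fingers": 0.42}
    - {"dx": -115,"dy": 82,"dz": 0,"twist": 0,"fingers": 0.42}
    - {"dx": -142,"dy": 100,"dz": 10,"twist": 0,"fingers": 0.42}
    - {"dx": -162,"dy": 114,"dz": 30,"twist": 0,"fingers": 0.42}
    - {"dx": -162,"dy": 114,"dz": 55,"twist": 0,"fingers": 0.42}
    - {"dx": -162,"dy": 114,"dz": 80,"twist": 0,"fingers": 0.42}
    - {"dx": -162,"dy": 114,"dz": 90,"twist": 0,"fingers": 0.42}
    - {"dx": -162,"dy": 114,"dz": 90,"twist": 0,"fingers": 0.42}
    - {"dx": -162,"dy": 114,"dz": 90,"twist": 0,"fingers": 0.42}

```text
t: 8.63
tool_pos: [471.0, 90.6, 124.2]
orientation: [-1.927, 2.476, 0.02]
force: [0.5, -0.6, -0.4]
width: 49.6
```

```bash
python3 go.py 473.7 89.5 53 76.05; python3 snap.py wrist11;python3 go.py 473.7 89.5 53 76.05
```

```text
pos [471.   90.6 124.2] yaw -104.2 tilt [-0.004  0.013 -1.   ] d [ 1.2 -3.4 71.1] twist -0.3 j7 -2.09 F [ 0.5 -0.6 -0.4] w 49.6 t 8.6333
pos [471.8  90.8 125.1] yaw -104.2 tilt [-0.002  0.013 -1.   ] d [ 1.6 -2.5 72. ] twist -0.3 j7 -2.09 F [ 1.2 -0.7 -0.1] w 49.6 t 8.6833
```

View pics/wrist11.png

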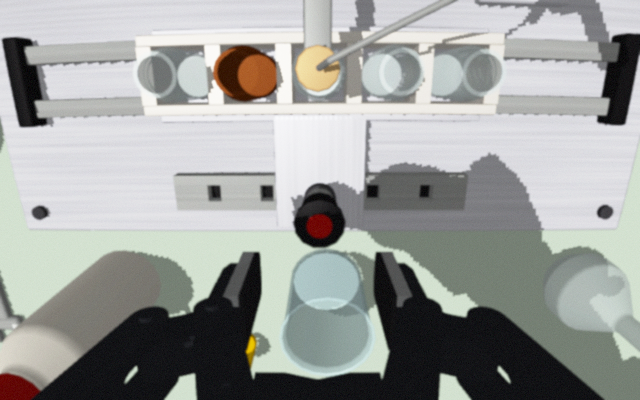

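The knob at (319,225) is centred between the jaws. I'll descend and grip it.

jog_arm:
  motion:
    - {"dx": 1,"dy": -3,"dz": 15,"twist": 0,"fingers": 0.42}
    - {"dx": 1,"dy": -3,"dz": 32,"twist": 0,"fingers": 0.42}
    - {"dx": 1,"dy": -3,"dz": 48,"twist": 0,"fingers": 0.42}
    - {"dx": 1,"dy": -3,"dz": 62,"twist": 0,"fingers": 0.42}
    - {"dx": 1,"dy": -3,"dz": 71,"twist": 0,"fingers": 0.42}
    - {"dx": 1,"dy": -3,"dz": 71,"twist": 0,"fingers": 0.42}
    - {"dx": 1,"dy": -3,"dz": 71,"twist": 0,"fingers": 0.42}

```text
t: 9.27
tool_pos: [474.8, 89.9, 54.4]
orientation: [-1.925, 2.474, 0.017]
force: [0.2, 0.2, 1.2]
width: 50.0
```

```bash
python3 go.py 473.7 89.5 53 76.05; python3 snap.py wrist12; python3 go.py 473.7 89.5 53 76.05; python3 m2.py >/dev/null; python3 - <<'E'
from h import *
f=load("pics/wrist12.npz");k=blob(f,(0,150,60),(12,255,255),(270,200,370,390))
for b in k: print(b[0],b[1][4],cast(f,[b[0]],84,f["tool"]))
E
```

```text
pos [474.8  89.9  54.4] yaw -104.2 tilt [-0.001  0.013 -1.   ] d [0.7 0.9 1.4] twist -0.3 j7 -2.1 F [0.2 0.2 1.2] w 50.0 t 9.2667
pos [475.1  90.1  54.8] yaw -104.2 tilt [-0.     0.013 -1.   ] d [0.9 1.2 1.8] twist -0.3 j7 -2.1 F [-0.6  0.1  0.4] w 49.7 t 9.3167
[318.4510451  307.20462046] 909 [[473.9908119   89.52663134  84.        ]]
```

View pics/wrist12.png

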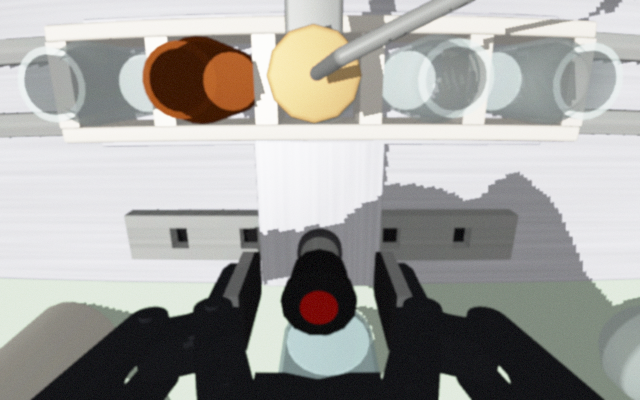

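jog_arm:
  motion:
    - {"dx": 0.5,"dy": 0.5,"dz": 1,"twist": 0,"fingers": 0.6}
    - {"dx": 0.5,"dy": 0.5,"dz": 1,"twist": 0,"fingers": 0.8}
    - {"dx": 0.5,"dy": 0.5,"dz": 1,"twist": 0,"fingers": 1}
    - {"dx": 0.5,"dy": 0.5,"dz": 1,"twist": 0,"fingers": 1}
    - {"dx": 0.5,"dy": 0.5,"dz": 1,"twist": 0,"fingers": 1}
    - {"dx": 0.5,"dy": 0.5,"dz": 1,"twist": 0,"fingers": 1}

```text
t: 9.82
tool_pos: [475.1, 89.6, 54.9]
orientation: [-1.923, 2.472, 0.015]
force: [-0.6, -0.8, 6.0]
width: 24.2
```

```bash
python3 go.py 473.7 89.5 53 76.05
```

```text
pos [475.1  89.6  54.9] yaw -104.2 tilt [ 0.002  0.014 -1.   ] d [0.5 1.3 1.9] twist -0.3 j7 -2.1 F [-0.6 -0.8  6. ] w 24.2 t 9.8167
```

Gripped at a width of 24.2 mm. Lifting.

jog_arm:
  motion:
    - {"dx": 0,"dy": 0,"dz": -3,"twist": 0,"fingers": 1}
    - {"dx": 0,"dy": 0,"dz": -6,"twist": 0,"fingers": 1}
    - {"dx": 0,"dy": 0,"dz": -9,"twist": 0,"fingers": 1}
    - {"dx": 0,"dy": 0,"dz": -11,"twist": 0,"fingers": 1}
    - {"dx": 0,"dy": 0,"dz": -11,"twist": 0,"fingers": 1}

```text
t: 10.23
tool_pos: [475.0, 89.6, 65.9]
orientation: [-1.923, 2.472, 0.015]
force: [1.1, 1.0, -7.1]
width: 24.1
```

```bash
python3 go.py 473.7 89.5 65 76.05;python3 snap.py wrist13
```

```text
pos [475.   89.6  65.9] yaw -104.2 tilt [ 0.002  0.014 -1.   ] d [0.4 1.3 0.9] twist -0.3 j7 -2.1 F [ 1.1  1.  -7.1] w 24.1 t 10.2333
```

View pics/wrist13.png

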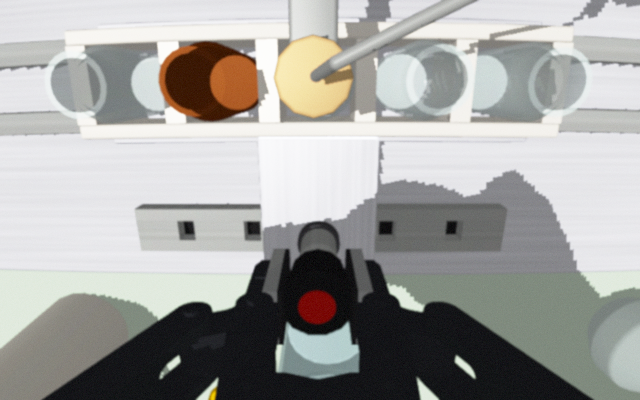

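The plunger is drawn, with a 7 N spring reaction. Sliding the rack toward station -y.

jog_arm:
  motion:
    - {"dx": 2,"dy": 0,"dz": 0,"twist": 0,"fingers": 1}
    - {"dx": 5,"dy": 0,"dz": 0,"twist": 0,"fingers": 1}
    - {"dx": 8,"dy": 0,"dz": 0,"twist": 0,"fingers": 1}
    - {"dx": 11,"dy": 0,"dz": 0,"twist": 0,"fingers": 1}
    - {"dx": 14,"dy": 0,"dz": 0,"twist": 0,"fingers": 1}
    - {"dx": 17,"dy": 0,"dz": 0,"twist": 0,"fingers": 1}
    - {"dx": 20,"dy": 0,"dz": 0,"twist": 0,"fingers": 1}
    - {"dx": 23,"dy": 0,"dz": 0,"twist": 0,"fingers": 1}
    - {"dx": 26,"dy": 0,"dz": 0,"twist": 0,"fingers": 1}
    - {"dx": 29,"dy": 0,"dz": 0,"twist": 0,"fingers": 1}
    - {"dx": 31,"dy": 0,"dz": 0,"twist": 0,"fingers": 1}
    - {"dx": 33,"dy": 0,"dz": 0,"twist": 0,"fingers": 1}
    - {"dx": 33,"dy": 0,"dz": 0,"twist": 0,"fingers": 1}
    - {"dx": 33,"dy": 0,"dz": 0,"twist": 0,"fingers": 1}

```text
t: 11.45
tool_pos: [466.9, 56.8, 65.3]
orientation: [-1.923, 2.473, 0.014]
force: [2.1, -1.2, -6.2]
width: 24.6
```

```bash
python3 go.py 465.8 52.7 65 76.05;python3 snap.py wrist14
```

```text
pos [466.9  56.8  65.3] yaw -104.3 tilt [ 0.001  0.013 -1.   ] d [4.2 0.  0.3] twist -0.3 j7 -2.04 F [ 2.1 -1.2 -6.2] w 24.6 t 11.45
```

View pics/wrist14.png

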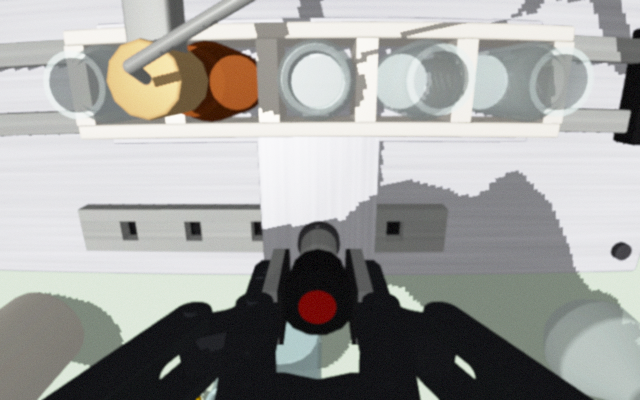

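The rack has slid 33.8 mm. I'll lower slightly and loosen so the pin rests on the bar, then nudge the knob slowly to the hole.

jog_arm:
  motion:
    - {"dx": 0,"dy": 0,"dz": 2,"twist": 0,"fingers": 1}
    - {"dx": 0,"dy": 0,"dz": 4,"twist": 0,"fingers": 1}
    - {"dx": 0,"dy": 0,"dz": 4,"twist": 0,"fingers": 0.62}
    - {"dx": 0,"dy": 0,"dz": 4,"twist": 0,"fingers": 0.62}
    - {"dx": 0,"dy": 0,"dz": 4,"twist": 0,"fingers": 0.62}
    - {"dx": 0,"dy": 0,"dz": 4,"twist": 0,"fingers": 0.62}

```text
t: 12.0
tool_pos: [466.9, 57.2, 61.7]
orientation: [-1.923, 2.472, 0.015]
force: [-0.4, -0.7, 0.3]
width: 32.7
```

```bash
python3 go.py 465.8 52.7 61 76.05;python3 snap.py wrist15; python3 go.py 465.8 52.7 61 76.05;cat >kn.py <<'E'
import sys;from h import *
f=load(sys.argv[1]);k=blob(f,(0,150,60),(12,255,255),(250,200,390,390))[0]
ys,xs=np.where(k[2]); print(k[0],k[1][4]); z=f["range_z"][ys,xs];z=z[z>0]
p=cv2.undistortPoints(k[0].reshape(1,1,2),K(f),f["D"])[0,0];zz=np.median(z);W=T_wc(f,f["tool"])@np.array([p[0]*zz,p[1]*zz,zz,1]);print("knob top",W[:3].round(1))
d=W[:2]-[550.5,69.5];c,s=np.cos(np.radians(-13.95)),np.sin(np.radians(-13.95));print("station",(c*d[0]+s*d[1]).round(1),(-s*d[0]+c*d[1]).round(1))
E
for i in 12 13 14 15; do python3 kn.py pics/wrist$i.npz; done
```

```text
pos [466.9  57.2  61.7] yaw -104.2 tilt [ 0.002  0.013 -1.   ] d [ 4.6 -0.   0.6] twist -0.3 j7 -2.05 F [-0.4 -0.7  0.3] w 32.7 t 12.0
pos [466.9  57.1  61.6] yaw -104.3 tilt [ 0.002  0.013 -1.   ] d [ 4.6 -0.   0.6] twist -0.3 j7 -2.05 F [ 0.4 -0.  -1.1] w 32.3 t 12.05
[318.4510451  307.20462046] 909
knob top [473.8  89.6  83.8]
station -79.3 1.0
[316.57349666 306.92538976] 898
knob top [473.9  90.   94.7]
station -79.3 1.4
[316.86926606 306.57110092] 872
knob top [465.8  57.   94. ]
station -79.2 -32.5
[317.72374429 305.56621005] 876
knob top [465.9  57.1  89.9]
station -79.1 -32.4
```

View pics/wrist15.png

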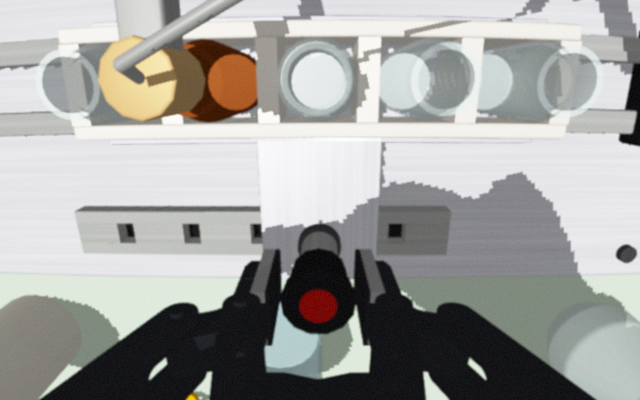

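The knob top is at z≈90, so the plunger is resting on the bar with about 4.5 mm left to go. Nudging slowly.

jog_arm:
  motion:
    - {"dx": 1.5,"dy": 0,"dz": 0,"twist": 0,"fingers": 0.62}
    - {"dx": 3,"dy": 0,"dz": 0,"twist": 0,"fingers": 0.62}
    - {"dx": 4,"dy": 0,"dz": 0,"twist": 0,"fingers": 0.62}
    - {"dx": 4.5,"dy": 0,"dz": 0,"twist": 0,"fingers": 0.62}
    - {"dx": 5,"dy": 0,"dz": 0,"twist": 0,"fingers": 0.62}
    - {"dx": 5.5,"dy": 0,"dz": 0,"twist": 0,"fingers": 0.62}
    - {"dx": 6,"dy": 0,"dz": 0,"twist": 0,"fingers": 0.62}
    - {"dx": 6.5,"dy": 0,"dz": 0,"twist": 0,"fingers": 0.62}
    - {"dx": 7,"dy": 0,"dz": 0,"twist": 0,"fingers": 0.62}
    - {"dx": 7.5,"dy": 0,"dz": 0,"twist": 0,"fingers": 0.62}
    - {"dx": 8,"dy": 0,"dz": 0,"twist": 0,"fingers": 0.62}
    - {"dx": 8,"dy": 0,"dz": 0,"twist": 0,"fingers": 0.62}

```text
t: 13.05
tool_pos: [464.9, 49.1, 61.5]
orientation: [-1.923, 2.473, 0.014]
force: [0.9, 0.6, 0.6]
width: 32.5
```

```bash
python3 go.py 465.8 52.7 61 76.05;python3 snap.py wrist16; python3 kn.py pics/wrist16.npz
```

```text
pos [464.9  49.1  61.5] yaw -104.3 tilt [ 0.001  0.013 -1.   ] d [-3.7 -0.   0.5] twist -0.3 j7 -2.03 F [0.9 0.6 0.6] w 32.5 t 13.05
[309.45378151 296.68307323] 833
knob top [464.6  52.3  83.7]
station -79.2 -37.4
```

The knob top is back at z=83.7, its home height, and the knob has shifted 38.4 mm: the plunger has dropped home. Opening and rising.

jog_arm:
  motion:
    - {"dx": 3,"dy": 0,"dz": 0,"twist": 0,"fingers": 0.55}
    - {"dx": -2,"dy": 0,"dz": 0,"twist": 0,"fingers": 0.42}
    - {"dx": -3,"dy": 0,"dz": 0,"twist": 0,"fingers": 0.42}
    - {"dx": -3,"dy": 0,"dz": 0,"twist": 0,"fingers": 0.42}
    - {"dx": -3,"dy": 0,"dz": -15,"twist": 0,"fingers": 0.42}
    - {"dx": -3,"dy": 0,"dz": -45,"twist": 0,"fingers": 0.42}
    - {"dx": -3,"dy": 0,"dz": -80,"twist": 0,"fingers": 0.42}
    - {"dx": -3,"dy": 0,"dz": -115,"twist": 0,"fingers": 0.42}
    - {"dx": -3,"dy": 0,"dz": -145,"twist": 0,"fingers": 0.42}
    - {"dx": -3,"dy": 0,"dz": -155,"twist": 0,"fingers": 0.42}
    - {"dx": -3,"dy": 0,"dz": -155,"twist": 0,"fingers": 0.42}
    - {"dx": -3,"dy": 0,"dz": -155,"twist": 0,"fingers": 0.42}

```text
t: 14.1
tool_pos: [465.2, 50.2, 216.6]
orientation: [-1.923, 2.472, 0.014]
force: [0.8, 0.2, -0.8]
width: 49.6
```

```bash
python3 go.py 543 -95 215 76.05;python3 snap.py wrist17; python3 kn.py pics/wrist17.npz
```

```text
pos [465.2  50.2 216.6] yaw -104.3 tilt [ 0.002  0.013 -1.   ] d [ 1.216e+02 -1.111e+02 -1.000e-01] twist -0.3 j7 -2.0 F [ 0.8  0.2 -0.8] w 49.6 t 14.1Traceback (most recent call last):
  File "kn.py", line 2, in <module>
    f=load(sys.argv[1]);k=blob(f,(0,150,60),(12,255,255),(250,200,390,390))[0]
                          ~~~~~~~~~~~~~~~~~~~~~~~~~~~~~~~~~~~~~~~~~~~~~~~~~^^^
IndexError: list index out of range
```

View pics/wrist17.png

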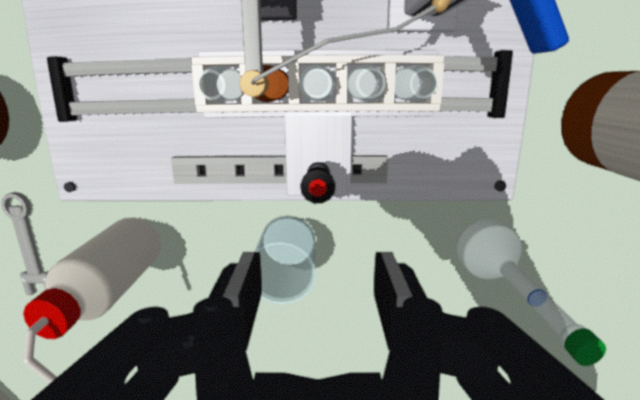

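The knob sits over the hole one to the right of the middle, the amber vial is under the spout at (255,85), and all the vials are standing. Now back to the lever.

```bash
python3 go.py 545.2 -86.5 215 76.05
```

```text
pos [464.5  50.1 215.7] yaw -104.3 tilt [-0.     0.013 -1.   ] d [ 112.5 -111.8   -1.1] twist -0.3 j7 -2.0 F [ 0.8  0.6 -0.5] w 49.6 t 14.15
```

jog_arm:
  motion:
    - {"dx": 20,"dy": -20,"dz": 0,"twist": 0,"fingers": 0.42}
    - {"dx": 45,"dy": -45,"dz": 0,"twist": 0,"fingers": 0.42}
    - {"dx": 70,"dy": -70,"dz": 0,"twist": 0,"fingers": 0.42}
    - {"dx": 95,"dy": -95,"dz": 0,"twist": 0,"fingers": 0.42}
    - {"dx": 112,"dy": -111,"dz": 0,"twist": 0,"fingers": 0.42}
    - {"dx": 112,"dy": -111,"dz": 0,"twist": 0,"fingers": 0.42}
    - {"dx": 112,"dy": -111,"dz": 0,"twist": 0,"fingers": 0.42}

```text
t: 14.73
tool_pos: [543.6, -87.1, 211.5]
orientation: [-1.922, 2.48, 0.021]
force: [-1.2, 0.1, -0.9]
width: 49.4
```

```bash
python3 snap.py wrist18;python3 go.py 545.2 -86.5 147 76.05
```

```text
pos [543.3 -85.2 211.8] yaw -104.3 tilt [-0.005  0.014 -1.   ] d [ 1.6 -2.7 64.8] twist -0.3 j7 -1.72 F [-0.4 -0.3 -0.4] w 49.6 t 14.7833
```

View pics/wrist18.png

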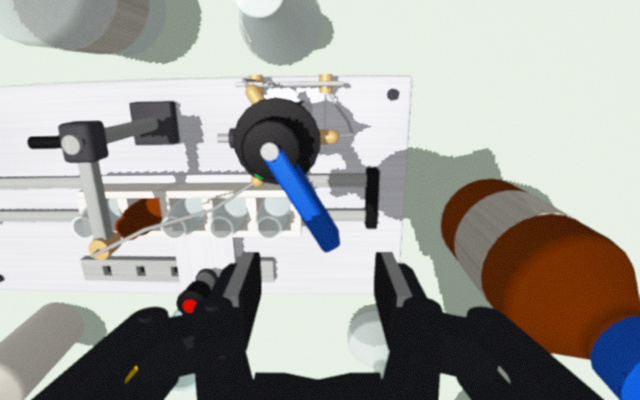

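The lever is still at waste, with its tip at (330,243), and lies between the fingers. I'll descend and sweep back.

jog_arm:
  motion:
    - {"dx": 2,"dy": -2,"dz": 15,"twist": 0,"fingers": 0.42}
    - {"dx": 2,"dy": -2,"dz": 35,"twist": 0,"fingers": 0.42}
    - {"dx": 2,"dy": -2,"dz": 52,"twist": 0,"fingers": 0.42}
    - {"dx": 2,"dy": -2,"dz": 63,"twist": 0,"fingers": 0.42}
    - {"dx": 2,"dy": -2,"dz": 63,"twist": 0,"fingers": 0.42}
    - {"dx": -4,"dy": -2,"dz": 63,"twist": 0,"fingers": 0.42}
    - {"dx": -10,"dy": -2,"dz": 63,"twist": 0,"fingers": 0.42}
    - {"dx": -16,"dy": -2,"dz": 63,"twist": 0,"fingers": 0.42}
    - {"dx": -22,"dy": -2,"dz": 63,"twist": 0,"fingers": 0.42}
    - {"dx": -28,"dy": -2,"dz": 63,"twist": 0,"fingers": 0.42}
    - {"dx": -34,"dy": -2,"dz": 63,"twist": 0,"fingers": 0.42}
    - {"dx": -40,"dy": -2,"dz": 63,"twist": 0,"fingers": 0.42}
    - {"dx": -46,"dy": -2,"dz": 63,"twist": 0,"fingers": 0.42}
    - {"dx": -51,"dy": -2,"dz": 63,"twist": 0,"fingers": 0.42}
    - {"dx": -56,"dy": -2,"dz": 63,"twist": 0,"fingers": 0.42}
    - {"dx": -60,"dy": -2,"dz": 63,"twist": 0,"fingers": 0.42}
    - {"dx": -62,"dy": -2,"dz": 63,"twist": 0,"fingers": 0.42}
    - {"dx": -62,"dy": -2,"dz": 63,"twist": 0,"fingers": 0.42}

```text
t: 16.28
tool_pos: [558.6, -26.2, 149.4]
orientation: [-1.928, 2.481, 0.022]
force: [-2.2, -4.3, -3.2]
width: 49.7
```

```bash
python3 go.py 545.2 -86.5 147 76.05;python3 snap.py wrist19
```

```text
pos [558.6 -26.2 149.4] yaw -104.3 tilt [-0.008  0.011 -1.   ] d [61.7 -1.9  1.8] twist -0.4 j7 -1.84 F [-2.2 -4.3 -3.2] w 49.7 t 16.2833
```

View pics/wrist19.png

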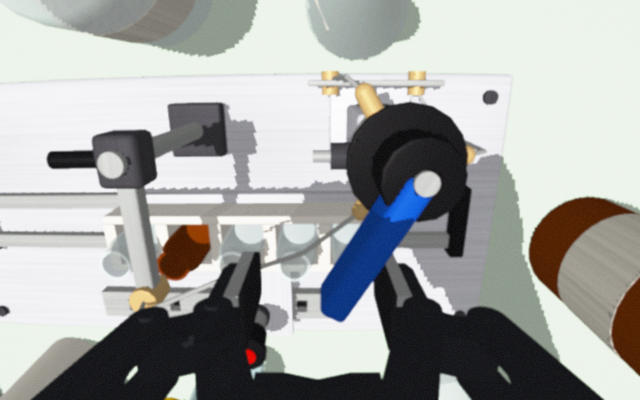

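Nearly home. I'll push a little further until the force shows the stop, then back off.

jog_arm:
  motion:
    - {"dx": -3,"dy": 0,"dz": 1,"twist": 0,"fingers": 0.42}
    - {"dx": -6,"dy": 0,"dz": 1,"twist": 0,"fingers": 0.42}
    - {"dx": -8,"dy": 0,"dz": 1,"twist": 0,"fingers": 0.42}
    - {"dx": -8,"dy": 0,"dz": 1,"twist": 0,"fingers": 0.42}
    - {"dx": -8,"dy": 0,"dz": 1,"twist": 0,"fingers": 0.42}

```text
t: 16.75
tool_pos: [558.7, -26.0, 148.9]
orientation: [1.915, -2.479, -0.012]
force: [-4.0, -11.3, 0.2]
width: 49.4
```

```bash
python3 go.py 545.2 -86.5 147 76.05;python3 snap.py wrist20
```

```text
pos [558.7 -26.  148.9] yaw -104.6 tilt [-0.012  0.001 -1.   ] d [62.  -2.2  2. ] twist -0.7 j7 -1.85 F [ -4.  -11.3   0.2] w 49.4 t 16.75
```

View pics/wrist20.png

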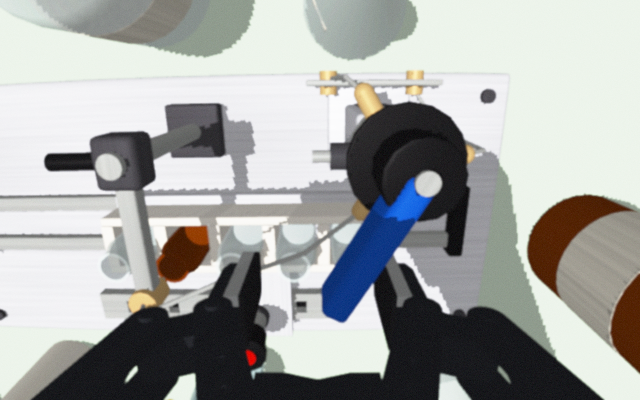

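At the stop: 12 N with no further motion. I'll back off 11 mm, let it settle, and go straight up.

jog_arm:
  motion:
    - {"dx": 4,"dy": 0,"dz": 0,"twist": 0,"fingers": 0.42}
    - {"dx": 8,"dy": 0,"dz": 0,"twist": 0,"fingers": 0.42}
    - {"dx": 10,"dy": 0,"dz": 0,"twist": 0,"fingers": 0.42}
    - {"dx": 10,"dy": 0,"dz": 0,"twist": 0,"fingers": 0.42}
    - {"dx": 10,"dy": 0,"dz": 0,"twist": 0,"fingers": 0.42}
    - {"dx": 10,"dy": 0,"dz": -20,"twist": 0,"fingers": 0.42}
    - {"dx": 10,"dy": 0,"dz": -50,"twist": 0,"fingers": 0.42}
    - {"dx": 10,"dy": 0,"dz": -85,"twist": 0,"fingers": 0.42}
    - {"dx": 10,"dy": 0,"dz": -120,"twist": 0,"fingers": 0.42}
    - {"dx": 10,"dy": 0,"dz": -145,"twist": 0,"fingers": 0.42}
    - {"dx": 10,"dy": 0,"dz": -145,"twist": 0,"fingers": 0.42}
    - {"dx": 10,"dy": 0,"dz": -145,"twist": 0,"fingers": 0.42}

```text
t: 17.8
tool_pos: [558.8, -34.6, 295.6]
orientation: [1.92, -2.481, -0.009]
force: [0.3, 0.0, 0.1]
width: 49.4
```

```bash
python3 go.py 545.2 -86.5 147 76.05;python3 snap.py wrist21; python3 snap.py scene21 scene 170 120 520 310
```

```text
pos [558.8 -34.6 295.6] yaw -104.5 tilt [-0.008  0.002 -1.   ] d [ 53.6  -1.  148.6] twist -0.6 j7 -1.82 F [0.3 0.  0.1] w 49.4 t 17.8
```

View pics/wrist21.png

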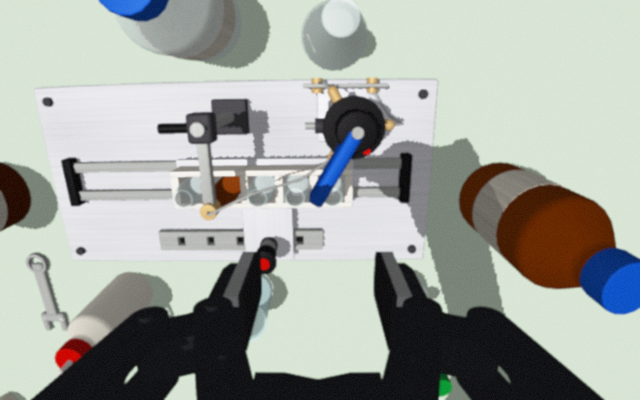

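View pics/scene21.png

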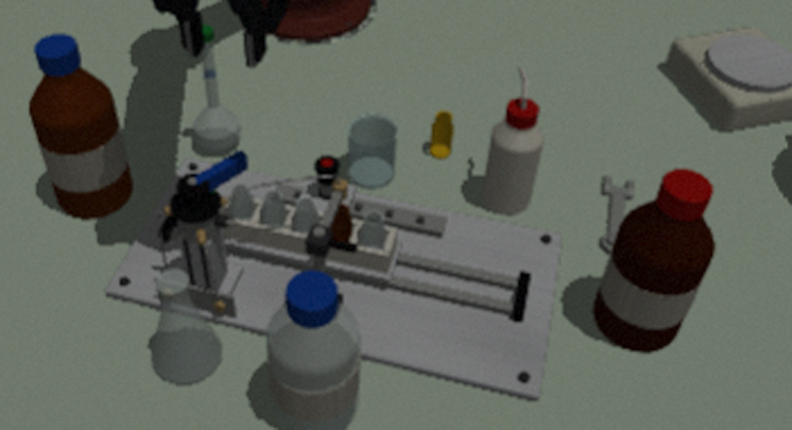

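```bash
python3 lev.py pics/wrist21.npz 358 132 318 196; python3 - <<'E'
from h import *
f=load("pics/wrist21.npz");k=blob(f,(0,150,60),(12,255,255),(250,255,280,275))[0]
for z in (84,91):
  W=cast(f,[k[0]],z,f["tool"])[0];d=W[:2]-[550.5,69.5];c,s=np.cos(np.radians(-13.95)),np.sin(np.radians(-13.95));print(k[0],W.round(1),"station",c*d[0]+s*d[1],-s*d[0]+c*d[1])
m=cv2.imread("pics/wrist21.png")[60:280,150:400];cv2.imwrite("pics/c21.png",cv2.resize(m,None,fx=2.7,fy=2.7,interpolation=cv2.INTER_CUBIC))
E
```

```text
[[592.9, -74.2, 172.0], [552.4, -33.3, 172.0]] 148.64005442525414
[264.41176471 264.00980392] [463.7  50.8  84. ] station -79.71066286820175 -39.110761820762335
[264.41176471 264.00980392] [467.1  48.7  91. ] station -75.92834445628098 -40.3109505176515
```

View pics/c21.png

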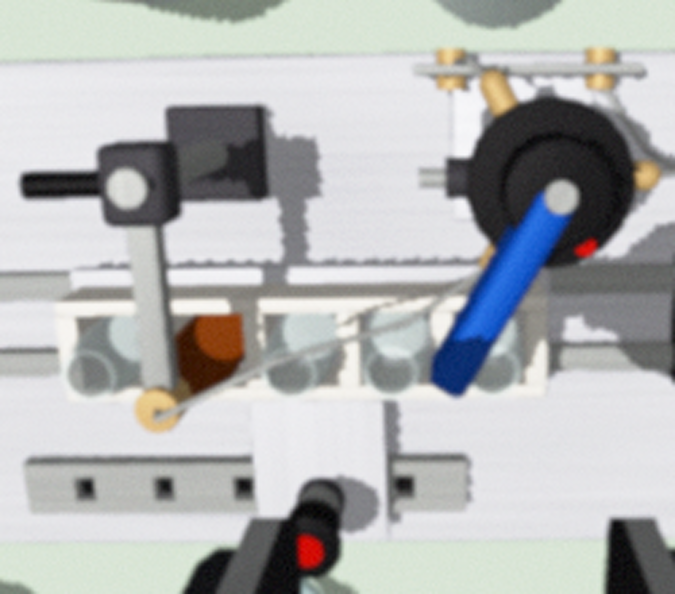

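The lever is at 148.6°, matching its 149.1° starting reading at collect. The knob reads as home at -38 mm, all the vials are standing, and nothing else has moved. Handing in.

```bash
python3 -c "
from cell import bot
print(bot.finish_job())"
```

```text
the job is handed in; nothing more can be done
None
```

The job is done and handed in at about 18 s of the 61 s. The amber vial is under the spout, the plunger is home in its hole, and the lever is back at collect.

- **Valve to waste:** My first push was not enough. After I withdrew, the lever read about 199° instead of 210°. I pushed it again to the stop (14 N with no further motion, about 211°) and checked that it stayed there before touching the plunger.
- **Rack:** I drew the plunger and slid the rack about 34 mm. I then let the pin rest on the bar and nudged the knob until it dropped. The knob top went back to z≈83.7 mm, its home height, after moving 38.4 mm.
- **Valve to collect:** I pushed the lever to its stop at 12 N and backed off. It then read 148.6°, against about 149° at the start.

In the last pictures the gripper was clear at about 295 mm up, with about 0 N on it. All five vials stood in the rack, and the bottles, glassware and wrench looked undisturbed. The last view read the knob at -39.1 mm, about 1 mm beyond the nominal -38. That is within the camera's roughly 2 mm accuracy.

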